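Count three ring blanks onto the tipping pan and tip them into the tote

TASK

Count out exactly three of the five aluminium rings: slide them along the plywood board, without lifting them, until all three lie fully on the green tipping pan, and leave the other two on the board. Then raise the pan by its red handle until the three rings have slid into the blue tote, and lower the pan back down level without letting it slam. Do not push the V-block, the yellow tin or the hammer about.

Things in the scene. Friction and masses are not known exactly. Their poses are not given: they have to be found in the camera images.
- station: fixed issue station: plywood board, green pan and blue tote in a row along its +y (z up). Origin: bench level, below the middle of the board's pan-side edge. All station coordinates below are in this frame, in mm
- board_mid (a point): middle of the plywood board's upper face. Board: station x -150..150, y -310..0, top at z 100; a wooden rim 12 high and 8 wide along its two x sides and its -y end, none towards the pan (y = 0)
- pan_mid (a point): middle of the green pan's floor (upper face, station (0, 103, 96) when level, a 4 mm step down from the board); moves with the pan, axes as the station's when level. Pan: station y 2..204, side walls with inner faces at x +-120 and top at z 130, open at both ends (y = 2 and y = 204)
- pan_hinge (a point): on the pan's hinge line (along station x), at station (0, 190, 88) mm
- pan (a joint): pan's tip angle in rad: 0 level (its rest and stop), up to 1.2; grows as the board-side end rises. It falls back by its own weight (pan 0.5 kg)
- pan_grip (a point): grip point of the red handle: a round 12 mm rod along station x, 66 mm long, sticking out of the pan's -x wall (station x -124..-190) at station y 45, z 145 mm when level; moves with the pan. The point lies on its axis, at x -157
- tote_in (a point): middle of the blue tote's inner floor, station (0, 310, 6). Tote inside: station x -130..130, y 190..430; walls 72 high at the pan, 100 at the sides, 150 at the far end
- ring0: aluminium ring, all five alike: 72 mm outside, 44 mm bore, 20 mm high, about 0.15 kg, lying flat; origin: centre of its underside
- ring1: aluminium ring, all five alike: 72 mm outside, 44 mm bore, 20 mm high, about 0.15 kg, lying flat; origin: centre of its underside
- ring2: aluminium ring, all five alike: 72 mm outside, 44 mm bore, 20 mm high, about 0.15 kg, lying flat; origin: centre of its underside
- ring3: aluminium ring, all five alike: 72 mm outside, 44 mm bore, 20 mm high, about 0.15 kg, lying flat; origin: centre of its underside
- ring4: aluminium ring, all five alike: 72 mm outside, 44 mm bore, 20 mm high, about 0.15 kg, lying flat; origin: centre of its underside
- vblock: dark steel V-block bystander, 60 (its x) x 45 (its y) x 40 mm high, 0.45 kg, on the board; origin: centre of its underside
- tin: small round yellow tin bystander, 56 mm across, 60 mm high, 0.3 kg, on the board; origin: centre of its underside
- hammer: hammer bystander lying on the bench between robot and board, handle along its x, under 40 mm high
There are look-alikes about, which are no part of the job. What is shaped like the ring4 but black or pink is not meant.

How it is judged:
On the way, in this order (a step that is already met when the one before it is completed fails the run):
1. exactly three rings lie fully on the level pan, the other two on the board (((y of each of ring0, ring1 in the frame of station above 0.01 m and y of any of ring2, ring3, ring4 in the frame of station above 0.01 m) or (y of any of ring0, ring1 in the frame of station above 0.01 m and y of any of ring2, ring3 in the frame of station above 0.01 m and y of any of ring2, ring4 in the frame of station above 0.01 m and y of any of ring3, ring4 in the frame of station above 0.01 m) or y of each of ring2, ring3, ring4 in the frame of station above 0.01 m) and (y of each of ring0, ring1 in the frame of station below 0.01 m or (y of any of ring0, ring1 in the frame of station below 0.01 m and y of any of ring2, ring3, ring4 in the frame of station below 0.01 m) or y of each of ring2, ring3 in the frame of station below 0.01 m or y of each of ring2, ring4 in the frame of station below 0.01 m or y of each of ring3, ring4 in the frame of station below 0.01 m) and (y of ring0 in the frame of station below -0.004 m or y of ring0 in the frame of station above 0.028 m) and (y of ring1 in the frame of station below -0.004 m or y of ring1 in the frame of station above 0.028 m) and (y of ring2 in the frame of station below -0.004 m or y of ring2 in the frame of station above 0.028 m) and (y of ring3 in the frame of station below -0.004 m or y of ring3 in the frame of station above 0.028 m) and (y of ring4 in the frame of station below -0.004 m or y of ring4 in the frame of station above 0.028 m) and value of joint pan below 0.06 rad and x of ring0 in the frame of station between -0.145 and 0.145 m and y of ring0 in the frame of station between -0.31 and 0.204 m and x of ring1 in the frame of station between -0.145 and 0.145 m and y of ring1 in the frame of station between -0.31 and 0.204 m and x of ring2 in the frame of station between -0.145 and 0.145 m and y of ring2 in the frame of station between -0.31 and 0.204 m and x of ring3 in the frame of station between -0.145 and 0.145 m and y of ring3 in the frame of station between -0.31 and 0.204 m and x of ring4 in the frame of station between -0.145 and 0.145 m and y of ring4 in the frame of station between -0.31 and 0.204 m and z of ring0 in the frame of station between 0.09 and 0.112 m and z of ring1 in the frame of station between 0.09 and 0.112 m and z of ring2 in the frame of station between 0.09 and 0.112 m and z of ring3 in the frame of station between 0.09 and 0.112 m and z of ring4 in the frame of station between 0.09 and 0.112 m), for 0.2 s.
2. the pan is tipped up with its rings (by more than 0.5 rad) (value of joint pan above 0.5 rad), for 0.1 s.
At the end, for the whole second after the job is handed in: Exactly three rings rest in the tote, the other two rest flat on the board, the pan is level again (within 0.06 rad), and V-block, tin and hammer stand within 40 mm of where they were, V-block and tin upright (((y of each of ring0, ring1 in the frame of station above 0.1 m and y of any of ring2, ring3, ring4 in the frame of station above 0.1 m) or (y of any of ring0, ring1 in the frame of station above 0.1 m and y of any of ring2, ring3 in the frame of station above 0.1 m and y of any of ring2, ring4 in the frame of station above 0.1 m and y of any of ring3, ring4 in the frame of station above 0.1 m) or y of each of ring2, ring3, ring4 in the frame of station above 0.1 m) and (y of each of ring0, ring1 in the frame of station below 0.1 m or (y of any of ring0, ring1 in the frame of station below 0.1 m and y of any of ring2, ring3, ring4 in the frame of station below 0.1 m) or y of each of ring2, ring3 in the frame of station below 0.1 m or y of each of ring2, ring4 in the frame of station below 0.1 m or y of each of ring3, ring4 in the frame of station below 0.1 m) and ((y of ring0 in the frame of station below -0.004 m and z of ring0 in the frame of station between 0.092 and 0.112 m) or (y of ring0 in the frame of station above 0.187 m and z of ring0 in the frame of station below 0.08 m)) and ((y of ring1 in the frame of station below -0.004 m and z of ring1 in the frame of station between 0.092 and 0.112 m) or (y of ring1 in the frame of station above 0.187 m and z of ring1 in the frame of station below 0.08 m)) and ((y of ring2 in the frame of station below -0.004 m and z of ring2 in the frame of station between 0.092 and 0.112 m) or (y of ring2 in the frame of station above 0.187 m and z of ring2 in the frame of station below 0.08 m)) and ((y of ring3 in the frame of station below -0.004 m and z of ring3 in the frame of station between 0.092 and 0.112 m) or (y of ring3 in the frame of station above 0.187 m and z of ring3 in the frame of station below 0.08 m)) and ((y of ring4 in the frame of station below -0.004 m and z of ring4 in the frame of station between 0.092 and 0.112 m) or (y of ring4 in the frame of station above 0.187 m and z of ring4 in the frame of station below 0.08 m)) and value of joint pan below 0.06 rad and x of ring0 in the frame of station between -0.145 and 0.145 m and y of ring0 in the frame of station between -0.31 and 0.435 m and x of ring1 in the frame of station between -0.145 and 0.145 m and y of ring1 in the frame of station between -0.31 and 0.435 m and x of ring2 in the frame of station between -0.145 and 0.145 m and y of ring2 in the frame of station between -0.31 and 0.435 m and x of ring3 in the frame of station between -0.145 and 0.145 m and y of ring3 in the frame of station between -0.31 and 0.435 m and x of ring4 in the frame of station between -0.145 and 0.145 m and y of ring4 in the frame of station between -0.31 and 0.435 m and linear speed of each of ring0, ring1, ring2, ring3, ring4 below 0.03 m/s and distance of each of vblock, tin, hammer from where it was at the start of the episode below 0.04 m and angle between each of vblock, tin's own z axis and vertical below 0.3 rad); the robot touches nothing.
It fails at once if a ring is lifted more than 25 mm off the board or pan instead of slid (value of joint pan below 0.06 rad and z of any of ring0, ring1, ring2, ring3, ring4 in the frame of station above 0.125 m).
It fails at once if the pan is let slam down (falls faster than 4 rad/s) (velocity of joint pan below -4 rad/s).
It fails at once if V-block, tin or hammer is pushed more than 40 mm or knocked over (distance of any of vblock, tin, hammer from where it was at the start of the episode above 0.04 m or angle between any of vblock, tin's own z axis and vertical above 0.5 rad).
It also fails if it takes over 72 s, if anything falls off the work surface, if the arm or the gripper's body presses on something with over 40 N, if the wrist force passes 120 N, or if a joint passes its speed limit or range.

ROBOT

A 6-joint arm with a two-finger parallel gripper is mounted at the origin on the work surface. World frame = base frame: x ahead of the robot, y to its left, z up, the work surface at z = 0. Lengths are in m, angles in rad, forces in N, time in s.
With the tool pointing down it reaches from about 0.35 to 0.725 m from the base axis. Payload 6 kg.
Tool frame: the origin (TCP) lies on the centre line of the jaws, within the pads' length; the fingertips stand 25 mm ahead of it and the grasp point (between the pads) lies 6 mm ahead of it (robot.nose_length is the distance from the TCP to the fingertips, in m); z points along the fingers, y is the line along which they close (so a half turn about z gives the same grasp; the last joint's range is limited). The gripper opens to 85 mm and grips with 20 to 120 N. Pads are 22 mm wide; open, the fingers measure 114 mm over their backs; the gripper's body (76 mm by 85 mm) begins 54 mm behind the grasp point. The pads swing forward as they close: fully open they stand 13 mm farther back than shut.
Start: joints at [0.334, 0.04, 0.085, 0, -1.615, -0.334], TCP at [0.6, 0, 0.256] pointing down, gripper open.
Joint ranges: [-2.56, 2.56], [-1.29, 2.01], [-1.08, 1.49], [-3.29, 1.98], [-2.81, -0.18], [-2.99, 2.99]. Speed limits (rad/s): [2.57, 2.57, 3.01, 3.14, 3.14, 3.14].

INTERFACE

Orientations are given as a 3x3 rotation matrix whose columns are the frame's x, y, z axes.
In Python, from bench import robot gives the robot as it stands.
- The arm moves only by the shell command python3 -m pendant 'ROWS'. ROWS is JSON, a list of rows, each a list of 3 entries, a list of its own where there are three numbers: the finger opening in cm, from 0 to 8.54, then the shift along the tool's x, y, z in cm, then the turn, a rotation vector about the tool's x, y, z in rad. In form: [[gripper, [tx, ty, tz], [rx, ry, rz]], ...]. A call has 1 to 20 rows; each row shifts and turns the commanded pose from where the row before left it, along the tool's axes as they then stand; what a row does not reach is not made up. A row lasts 1/12 s, in which the tool goes at most 41.7 mm and 7.16 degrees, less where a joint would pass 70% of its speed; a pose out of reach is approached as far as the arm can. A call with a gripper value outside its range is refused whole. The fingers move at their own pace and stop on an object; the grip force is fixed at half the most. Time passes only in rows, so rows that do not move let the fingers close. It gives the time, the measured TCP pose, the force, the opening and the grip force at its end, in the units of the state.
- robot.sense(): the state, without advancing time (a new reading comes with each control period).
- robot.camera(name): name is "scene" or "side" or "wrist"; returns the picture (420x560x3 uint8, red, green, blue); there is no depth.
- robot.get_calibration(name): a dict with "fovy" (degrees; the focal length in pixels is half the picture's height over the tangent of half this angle, whatever the lens; pixels are square), "cx", "cy" (the principal point, pixels), "T" (4x4, takes a point from camera to world coordinates). Camera axes: x right, y down, z forward; pixel columns grow to the right and rows downward; lengths in m; the calibration is good to about 2 mm. The wrist camera is an equidistant fisheye: a pixel r from the principal point sees the ray r / f radians off the axis. A picture is of the moment at which its call begins: read the wrist's pose just before it. get_calibration takes no time and is no camera call; for the wrist camera it gives the pose at the moment of the call.
- robot.job_done(): hands the job in; it is judged then, once.
The state is a dict: "time_s": time; "joints": joint angles; "joint_vel": joint speeds; "effort": joint torques, N m; "tool_pos": TCP position; "ee_rot": TCP orientation; "ft_force": force on the tool from outside, world axes, zero at the start; "ft_torque": the same for the moment, N m; "finger_gap": finger opening in m; "gripper_force": force on a finger pad.
Only numpy, scipy, OpenCV 4.12 (cv2) and the standard library are available. Lean on these libraries where they do the work, as an engineer would, in place of code of your own. Each camera call takes 0.05 s, during which the arm holds its last target. There are 200 camera calls.

## Working session

There is one attempt and no reset: what is moved stays moved. The work goes in short steps, Python scripts to look and compute and a shell command to move; the robot and the scene stay as the last step left them, time stands still between calls to the robot, and variables do not carry over. Pictures are saved under pics/ and viewed, at most 10 in all, crops included, and the job is handed in when it is done.

```bash
mkdir -p pics; ls; python3 - <<'E'
from bench import robot
import cv2,numpy as np
ims=[]
for n in("scene","side"):
    im=robot.camera(n);cv2.imwrite(f"pics/{n}0.png",im[:,:,::-1]);c=robot.get_calibration(n);print(n,c)
s=robot.sense();print(s['time_s'],s['tool_pos'],s['ee_rot'],robot.nose_length)
E
```

```text
pics
scene {'fovy': 50.42150914912352, 'cx': 286.16319724923625, 'cy': 216.8558184850967, 'T': array([[-0.72707694,  0.38760276, -0.56667736,  1.12611869],
       [ 0.68643405,  0.42596222, -0.58937636,  0.67638534],
       [ 0.01293924, -0.81750859, -0.57577104,  0.73637558],
       [ 0.        ,  0.        ,  0.        ,  1.        ]])}
side {'fovy': 49.60466279608594, 'cx': 279.0263185773948, 'cy': 212.46025570963053, 'T': array([[-9.07518337e-01, -2.66165751e-01,  3.24909621e-01,
         1.12250107e-01],
       [-4.20012098e-01,  5.74083031e-01, -7.02864504e-01,
         9.04001892e-01],
       [ 5.53358239e-04, -7.74328397e-01, -6.32783713e-01,
         8.79385960e-01],
       [ 0.00000000e+00,  0.00000000e+00,  0.00000000e+00,
         1.00000000e+00]])}
0.1 [5.99748117e-01 8.92924604e-05 2.55377354e-01] [[ 2.60436874e-05 -9.99998761e-01 -1.57418887e-03]
 [-9.99999993e-01 -2.58665906e-05 -1.12520589e-04]
 [ 1.12479730e-04  1.57419179e-03 -9.99998755e-01]] 0.025
```

View pics/scene0.png

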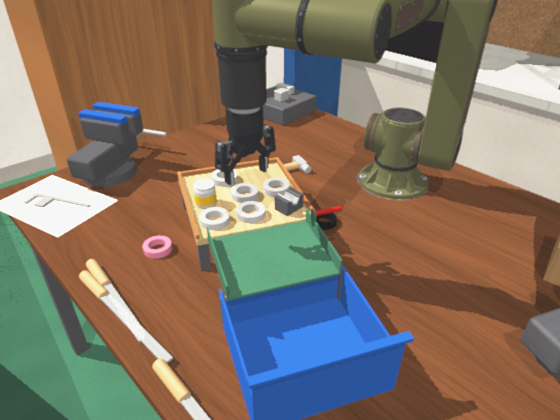

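View pics/side0.png

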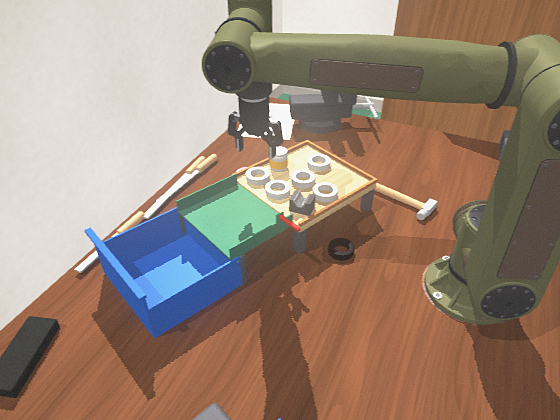

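Candidates: aluminium rings on the board in scene at (223,177), (243,192), (276,186), (250,211), (213,218). Look-alikes off the board are pink (157,247) and black (323,220), and I exclude both. Now a close crop of each view.

```bash
python3 - <<'E'
import cv2
a=cv2.imread("pics/scene0.png")[150:300,165:355];cv2.imwrite("pics/c1.png",cv2.resize(a,None,fx=4,fy=4,interpolation=cv2.INTER_CUBIC))
a=cv2.imread("pics/side0.png")[135:265,170:385];cv2.imwrite("pics/c2.png",cv2.resize(a,None,fx=3.7,fy=3.7,interpolation=cv2.INTER_CUBIC)[:, :800])
E
```

```text
(no output)
```

View pics/c1.png

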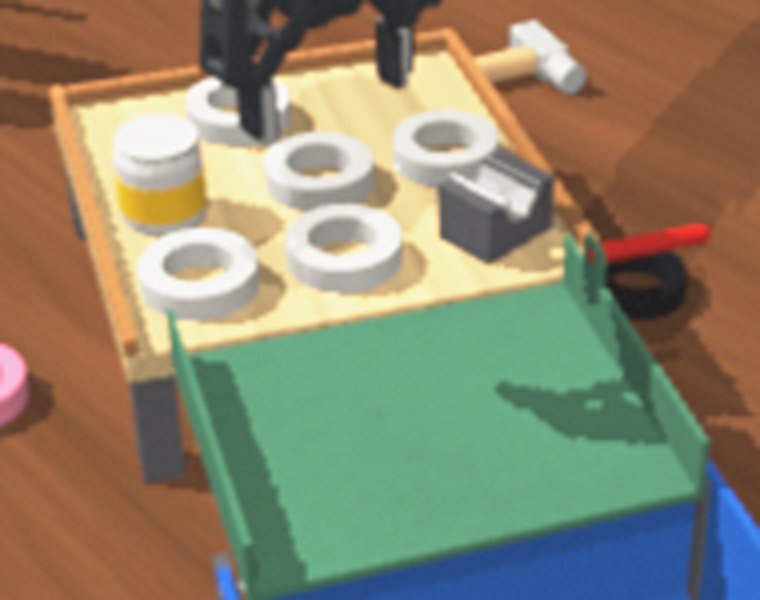

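View pics/c2.png

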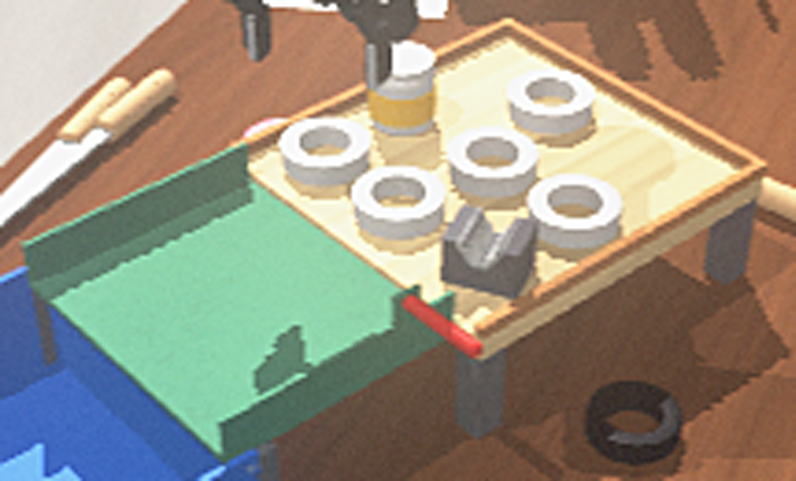

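Both crops show the same five light rings. In scene-crop pixels, the bore centres are about A(238,101), B(319,160), C(445,134), D(343,236) and E(197,260). The V-block is beside C, the tin is beside A and E, and the handle is at the right, i.e. the −x side.

```bash
cat > h.py <<'E'
from bench import robot
import numpy as np, cv2, json
from scipy.optimize import least_squares
def cal(n):
    c=robot.get_calibration(n);f=210/np.tan(np.radians(c['fovy'])/2);return f,c['cx'],c['cy'],np.array(c['T'])
def proj(n,P):
    f,cx,cy,T=cal(n);p=(np.atleast_2d(P)-T[:3,3])@T[:3,:3];return p[:,:2]/p[:,2:]*f+[cx,cy]
def onplane(n,px,z):
    f,cx,cy,T=cal(n);px=np.atleast_2d(px);d=np.c_[(px-[cx,cy])/f,np.ones(len(px))]@T[:3,:3].T
    return T[:3,3]+d*((z-T[2,3])/d[:,2])[:,None]
def s2w(p,q):
    x,y,a=p;c,s=np.cos(a),np.sin(a);q=np.atleast_2d(np.array(q,float));R=np.array([[c,-s,0],[s,c,0],[0,0,1]]);return q@R.T+[x,y,0]
def w2s(p,q):
    x,y,a=p;c,s=np.cos(a),np.sin(a);R=np.array([[c,-s,0],[s,c,0],[0,0,1]]);return (np.atleast_2d(q)-[x,y,0])@R
try: ST=json.load(open('st.json'))
except Exception: ST=None
E
cat > fit.py <<'E'
from h import *
sc=lambda u,v:(165+u/4,150+v/4); sd=lambda u,v:(170+u/3.7,135+v/3.7)
m=1e-3
O=[("scene",(150,-310,112),sc(53,90)),("scene",(-150,-310,112),sc(455,31)),("scene",(-190,45,145),sc(705,234)),
("scene",(-120,204,96),sc(697,497)),("side",(150,-310,112),sd(509,19)),("side",(-150,-310,112),sd(766,162)),
("side",(-190,45,145),sd(478,350)),("side",(124,2,130),sd(248,143)),("side",(124,204,130),sd(25,243)),("side",(120,204,96),sd(50,299)),("side",(-120,204,96),sd(218,455))]
def r(p): return np.concatenate([(proj(n,s2w(p,np.array(q)*m))-px)[0] for n,q,px in O])
best=min((least_squares(r,[.55,.1,a],loss='soft_l1') for a in(-2,-1,0,1,2,3)),key=lambda s:s.cost)
print(best.x,np.degrees(best.x[2]));print(r(best.x).reshape(-1,2).round(1).tolist());json.dump(list(best.x),open('st.json','w'))
p=best.x
A=[(238,101),(319,160),(445,134),(343,236),(197,260)];B=[(550,92),(491,151),(575,202),(398,189),(325,144)]
for n,a,b in zip("ABCDE",A,B):
    a=onplane("scene",sc(*a),.12)[0];b=onplane("side",sd(*b),.12)[0];print(n,a.round(3),b.round(3),(w2s(p,(a+b)/2)*1e3).round())
print("tin",(w2s(p,[onplane("scene",sc(157,135),.16)[0],onplane("side",sd(405,60),.16)[0]])*1e3).round())
print("vb",(w2s(p,[onplane("scene",sc(497,180),.14)[0],onplane("side",sd(490,235),.14)[0]])*1e3).round())
print("grip",s2w(p,[-.157,.045,.145]),"hammer",onplane("scene",[sc(490,65),sc(550,55)],.03))
E
python3 fit.py
```

```text
Traceback (most recent call last):
  File "fit.py", line 8, in <module>
    best=min((least_squares(r,[.55,.1,a],loss='soft_l1') for a in(-2,-1,0,1,2,3)),key=lambda s:s.cost)
  File "fit.py", line 8, in <genexpr>
    best=min((least_squares(r,[.55,.1,a],loss='soft_l1') for a in(-2,-1,0,1,2,3)),key=lambda s:s.cost)
              ~~~~~~~~~~~~~^^^^^^^^^^^^^^^^^^^^^^^^^^^^^
  File "fit.py", line 7, in r
    def r(p): return np.concatenate([(proj(n,s2w(p,np.array(q)*m))-px)[0] for n,q,px in O])
                                      ~~~~^^^^^^^^^^^^^^^^^^^^^^^^
  File "h.py", line 7, in proj
    f,cx,cy,T=cal(n);p=(np.atleast_2d(P)-T[:3,3])@T[:3,:3];return p[:,:2]/p[:,2:]*f+[cx,cy]
              ~~~^^^
  File "h.py", line 5, in cal
    c=robot.get_calibration(n);f=210/np.tan(np.radians(c['fovy'])/2);return f,c['cx'],c['cy'],np.array(c['T'])
ValueError: time passes only in moves, steps and waits
```

```bash
sed -i 's/^def cal/import functools\n@functools.cache\ndef cal/' h.py; python3 fit.py 2>&1 | tail -15
```

```text
[ 0.57343056  0.00943048 -0.42900883] -24.58039511286136
[[0.0, -2.1], [0.2, -2.0], [-0.2, -1.5], [0.9, -2.9], [-0.0, -0.5], [0.8, 0.4], [-1.2, 0.2], [-1.0, -0.6], [-1.3, -0.0], [-5.6, -4.6], [0.5, 0.7]]
A [ 0.508 -0.214  0.12 ] [ 0.499 -0.223  0.12 ] [[  31. -236.  120.]]
B [ 0.516 -0.116  0.12 ] [ 0.511 -0.123  0.12 ] [[  -1. -142.  120.]]
C [ 0.432 -0.085  0.12 ] [ 0.426 -0.087  0.12 ] [[ -91. -147.  120.]]
D [ 0.561 -0.038  0.12 ] [ 0.556 -0.045  0.12 ] [[  7. -53. 120.]]
E [ 0.642 -0.077  0.12 ] [ 0.634 -0.076  0.12 ] [[ 95. -51. 120.]]
tin [[ 103. -134.  160.]
 [  96. -141.  160.]]
vb [[ -92.  -50.  140.]
 [-101.  -53.  140.]]
grip [[0.44937677 0.11565975 0.145     ]] hammer [[ 0.22984003 -0.25326038  0.03      ]
 [ 0.18108734 -0.23243222  0.03      ]]
```

```bash
python3 -m pendant '[[0,[0,0,-0.5],[0,0,-0.1142]],[0,[0,0,-0.5],[0,0,-0.1142]],[0,[0,0,-0.5],[0,0,-0.1142]],[0,[0,0,-0.5],[0,0,-0.1142]],[0,[0,0,0],[0,0,-0.1142]],[0,[0,0,0],[0,0,-0.1142]],[0,[0,0,0],[0,0,-0.1142]],[0,[0,0,0],[0,0,-0.1142]],[0,[0,0,0],[0,0,-0.1142]],[0,[0,0,0],[0,0,-0.1142]],[0,[-0.7,1.8,0],[0,0,0]],[0,[-0.7,1.8,0],[0,0,0]],[0,[-0.7,1.9,0],[0,0,0]],[0,[0,0,0],[0,0,0]],[0,[0,0,0],[0,0,0]]]'
python3 - <<'E'
from h import *
s=robot.sense();c=robot.get_calibration("wrist");im=robot.camera("wrist");cv2.imwrite("pics/w1.png",cv2.resize(im[:,:,::-1],None,fx=1.4,fy=1.4))
print(s['tool_pos'],w2s(ST,s['tool_pos'])*1e3,np.round(s['ee_rot'],3));print(c)
im=robot.camera("scene");cv2.imwrite("pics/scene1.png",im[:,:,::-1])
E
```

```text
time_s: 1.35
tool_pos: [0.5576, -0.0417, 0.2765]
ee_rot: [[0.909, -0.417, 0.0], [-0.417, -0.909, 0.0], [0.0, -0.0, -1.0]]
ft_force: [-0.5, 0.2, -0.0]
finger_gap: -0.0001
gripper_force: 0.0
[ 0.55762473 -0.04172384  0.2764841 ] [[  6.90516187 -53.09338653 276.4841043 ]] [[ 0.909 -0.417  0.   ]
 [-0.417 -0.909  0.   ]
 [ 0.    -0.    -1.   ]]
{'fovy': 65.70646984690485, 'cx': 274.9253294745626, 'cy': 214.55781855762956, 'T': array([[-0.41635232, -0.85937256, -0.29686619,  0.6345448 ],
       [-0.90920275,  0.39315728,  0.13703177, -0.07704876],
       [-0.00104624,  0.32696506, -0.94503585,  0.39393562],
       [ 0.        ,  0.        ,  0.        ,  1.        ]])}
```

View pics/w1.png

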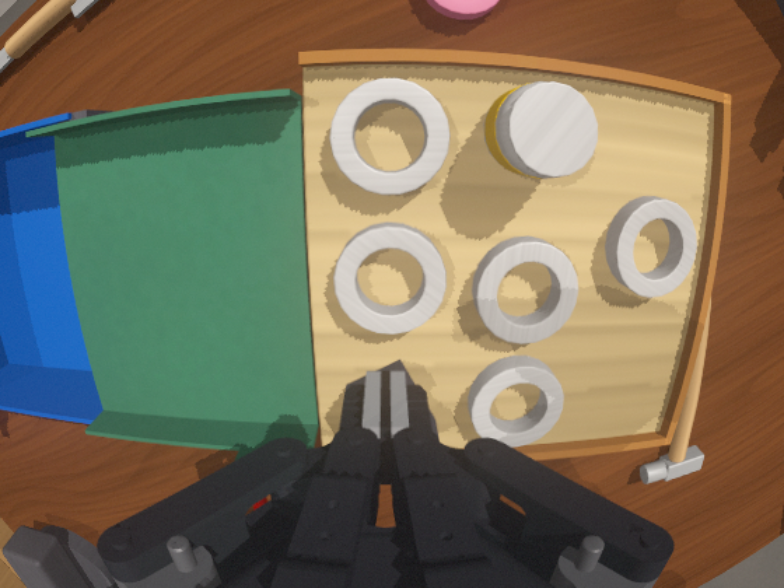

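The wrist view shows all five rings plainly. In this ×1.4 picture they are at E(390,137), D(390,278), B(526,290), A(655,248) and C(517,402). The tin is at (552,128) and the pan is at left.

```bash
cat >> h.py <<'E'
def wcast(px,z,c=None):   # native pixels, equidistant fisheye
    c=c or robot.get_calibration("wrist");f=210/np.tan(np.radians(c['fovy'])/2);T=np.array(c['T'])
    d=np.atleast_2d(px)-[c['cx'],c['cy']];r=np.linalg.norm(d,axis=1)[:,None];th=r/f
    v=np.c_[d/r*np.sin(th),np.cos(th)]@T[:3,:3].T
    return T[:3,3]+v*((z-T[2,3])/v[:,2])[:,None]
E
python3 - <<'E'
from h import *
k=lambda u,v:(u/1.4,v/1.4); c=robot.get_calibration("wrist")
for q,px in [((150,-310,112),(730,97)),((-150,-310,112),(668,443)),((142,0,100),(303,67)),((124,2,130),(300,90)),((120,204,96),(55,135)),((-120,204,96),(103,406)),((-142,0,100),(320,445))]:
    print(q,(w2s(ST,wcast(k(*px),q[2]/1e3,c))*1e3).round(1))
for n,px in zip("EDBAC",[(390,137),(390,278),(526,290),(655,248),(517,402)]): print(n,(w2s(ST,wcast(k(*px),.12,c))*1e3).round(1))
print("tin",(w2s(ST,wcast(k(552,130),.16,c))*1e3).round(1))
E
```

```text
(150, -310, 112) [[ 153.8 -307.6  112. ]]
(-150, -310, 112) [[-141.9 -307.7  112. ]]
(142, 0, 100) [[146.4  -0.2 100. ]]
(124, 2, 130) [[127.1  -3.8 130. ]]
(120, 204, 96) [[123.5 202.4  96. ]]
(-120, 204, 96) [[-112.   201.2   96. ]]
(-142, 0, 100) [[-132.9   -0.   100. ]]
E [[ 98.6 -55.1 120. ]]
D [[ 11.8 -55.3 120. ]]
B [[   4.2 -144.   120. ]]
A [[  35.6 -239.6  120. ]]
C [[ -80.8 -147.8  120. ]]
tin [[ 105.3 -139.5  160. ]]
```

```bash
python3 -m pendant '[[0,[0,0,3],[0,0,0]],[0,[0,0,3],[0,0,0]],[0,[0,0,3],[0,0,0]],[0,[0,0,2],[0,0,0]],[0,[0,0,0.8],[0,0,0]],[0,[0,0,0],[0,0,0]],[0,[0,0,0],[0,0,0]]]'
python3 - <<'E'
from h import *
s=robot.sense();w=robot.camera("wrist")[130:330,100:430,::-1];sc=robot.camera("scene")[160:260,190:300,::-1];sd=robot.camera("side")[150:230,220:330,::-1]
r=lambda a:cv2.resize(a,(440,int(a.shape[0]*440/a.shape[1])),interpolation=cv2.INTER_CUBIC)[:300]
w=cv2.resize(w,(660,400))[100:,60:460][:300,:360]
b=np.vstack([r(sc),r(sd)]);print(b.shape)
a=cv2.resize(w,(360,300));o=np.zeros((600,800,3),np.uint8);o[:300,:360]=a;o[:b.shape[0],360:]=b[:600];cv2.imwrite("pics/m1.png",o)
E
```

```text
time_s: 2.03
tool_pos: [0.5586, -0.0411, 0.1591]
ee_rot: [[0.91, -0.415, 0.0], [-0.415, -0.91, -0.001], [0.001, 0.0, -1.0]]
ft_force: [0.2, -0.1, -0.4]
finger_gap: -0.0001
gripper_force: 0.0
(600, 440, 3)
```

View pics/m1.png

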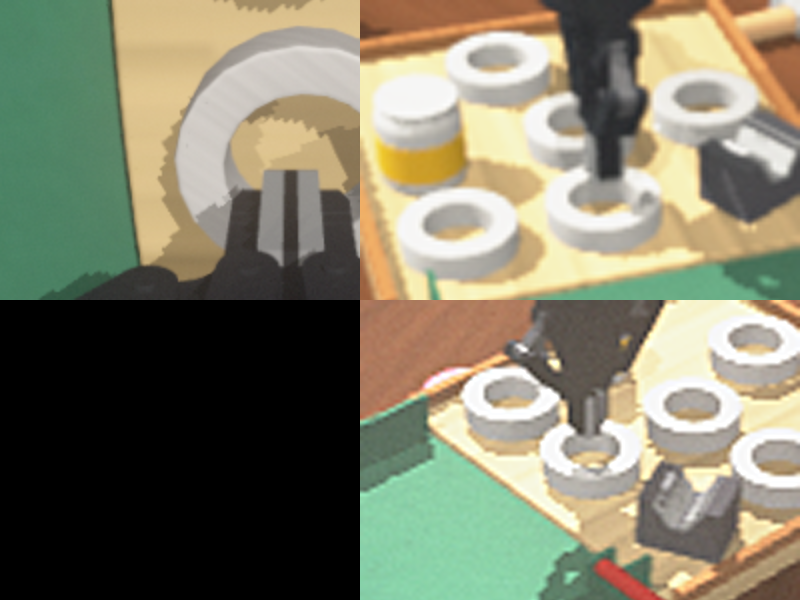

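```bash
python3 -m pendant '[[0,[-0.1,0.15,0.4],[0,0,0]],[0,[0,0,0.4],[0,0,0]],[0,[0,0,0.4],[0,0,0]],[0,[0,0,0.4],[0,0,0]],[0,[0,0,0.2],[0,0,0]],[0,[0,0,0],[0,0,0]]]'
python3 -m pendant '[[0,[0,0,0.4],[0,0,0]],[0,[0,0,0.3],[0,0,0]],[0,[0,0,0],[0,0,0]],[0,[0,0,0],[0,0,0]]]'
```

```text
time_s: 2.68
tool_pos: [0.5561, -0.0423, 0.1394]
ee_rot: [[0.909, -0.416, -0.001], [-0.416, -0.909, -0.0], [-0.001, 0.001, -1.0]]
ft_force: [-0.2, 0.3, 0.4]
finger_gap: -0.0001
gripper_force: 0.0
time_s: 3.02
tool_pos: [0.5564, -0.0423, 0.133]
ee_rot: [[0.909, -0.416, -0.001], [-0.416, -0.909, -0.0], [-0.0, 0.0, -1.0]]
ft_force: [-0.6, 0.5, 0.0]
finger_gap: 0.0001
gripper_force: 0.0
```

```bash
python3 -m pendant '[[0,[0,-0.7,0],[0,0,0]],[0,[-0.2,-1.5,0],[0,0,0]],[0,[-0.4,-1.5,0],[0,0,0]],[0,[-0.4,-1.5,0],[0,0,0]],[0,[-0.4,-1.5,0],[0,0,0]],[0,[-0.4,-1.5,0],[0,0,0]],[0,[-0.4,-1.5,0],[0,0,0]],[0,[-0.5,-1.5,0],[0,0,0]],[0,[-0.5,-1.5,0],[0,0,0]],[0,[-0.5,-1.5,0],[0,0,0]],[0,[-0.5,-1.5,0],[0,0,0]],[0,[-0.4,-1.5,0],[0,0,0]],[0,[-0.2,-0.8,0],[0,0,0]],[0,[0,-0.4,0],[0,0,0]],[0,[0,0,0],[0,0,0]],[0,[0,0,-2],[0,0,0]],[0,[0,0,-3],[0,0,0]],[0,[0,0,-3],[0,0,0]],[0,[0,0,0],[0,0,0]]]'
python3 - <<'E'
from h import *
s=robot.sense();print((w2s(ST,s['tool_pos'])*1e3).round(1))
robot_im=robot.camera("scene");cv2.imwrite("pics/s2.png",cv2.resize(robot_im[150:300,165:355,::-1],None,fx=4,fy=4))
E
```

```text
time_s: 4.6
tool_pos: [0.5916, 0.1447, 0.221]
ee_rot: [[0.909, -0.416, 0.01], [-0.416, -0.909, 0.003], [0.008, -0.007, -1.0]]
ft_force: [1.2, 0.2, 1.9]
finger_gap: 0.0001
gripper_force: 0.0
[[-39.7 130.6 221. ]]
```

View pics/s2.png

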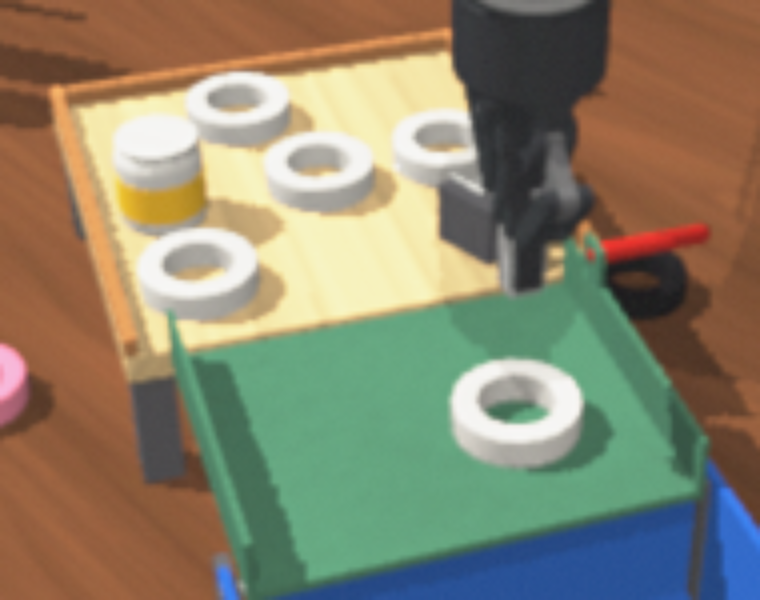

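D now lies on the pan at scene crop (517,408); the others are unmoved. Next is E.

```bash
python3 -m pendant '[[0,[1.7,2.3,0],[0,0,0]],[0,[1.7,2.3,0],[0,0,0]],[0,[1.7,2.3,0],[0,0,0]],[0,[1.7,2.3,0],[0,0,0]],[0,[1.7,2.3,0],[0,0,0]],[0,[1.7,2.3,0],[0,0,0]],[0,[1.7,2.3,0],[0,0,0]],[0,[1.45,2.3,0],[0,0,0]],[0,[0,0,1.5],[0,0,0]],[0,[0,0,2],[0,0,0]],[0,[0,0,2],[0,0,0]],[0,[0,0,0.6],[0,0,0]],[0,[0,0,0],[0,0,0]],[0,[0,0,0],[0,0,0]]]'
python3 - <<'E'
from h import *
s=robot.sense();print((w2s(ST,s['tool_pos'])*1e3).round(1),w2s([0,0,ST[2]],s['tool_pos']))
E
```

```text
time_s: 5.82
tool_pos: [0.6342, -0.0781, 0.1526]
ee_rot: [[0.909, -0.416, -0.0], [-0.416, -0.909, -0.001], [0.0, 0.001, -1.0]]
ft_force: [1.0, -0.1, 0.3]
finger_gap: -0.0004
gripper_force: 0.0
[[ 91.7 -54.3 152.6]] [[0.609235   0.19283196 0.15264904]]
```

```bash
python3 -m pendant '[[0,[0.15,-0.1,0.3],[0,0,0]],[0,[0,0,0.4],[0,0,0]],[0,[0,0,0.4],[0,0,0]],[0,[0,0,0.3],[0,0,0]],[0,[0,0,0],[0,0,0]]]'
python3 -m pendant '[[0,[0,0,0.3],[0,0,0]],[0,[0,0,0.3],[0,0,0]],[0,[0,0,0],[0,0,0]],[0,[0,0,0],[0,0,0]]]'
```

```text
time_s: 6.23
tool_pos: [0.6357, -0.0774, 0.1373]
ee_rot: [[0.909, -0.416, -0.001], [-0.416, -0.909, 0.0], [-0.001, 0.0, -1.0]]
ft_force: [0.3, -0.3, -0.8]
finger_gap: 0.0003
gripper_force: 0.0
time_s: 6.57
tool_pos: [0.6359, -0.0775, 0.132]
ee_rot: [[0.909, -0.416, -0.0], [-0.416, -0.909, -0.0], [-0.0, 0.0, -1.0]]
ft_force: [-0.3, -0.4, -0.2]
finger_gap: 0.0002
gripper_force: 0.0
```

```bash
python3 -m pendant '[[0,[-0.6,0,0],[0,0,0]],[0,[-1,0,0],[0,0,0]],[0,[-1,0,0],[0,0,0]],[0,[-0.5,-0.3,0],[0,0,0]],[0,[0,-1,0],[0,0,0]],[0,[0,-1.5,0],[0,0,0]],[0,[0,-1.5,0],[0,0,0]],[0,[0,-1.5,0],[0,0,0]],[0,[0,-1.5,0],[0,0,0]],[0,[0,-1.5,0],[0,0,0]],[0,[0,-1.5,0],[0,0,0]],[0,[0,-1.5,0],[0,0,0]],[0,[0,-1.5,0],[0,0,0]],[0,[0,-1.5,0],[0,0,0]],[0,[0,-1,0],[0,0,0]],[0,[0,-0.6,0],[0,0,0]],[0,[0,0,0],[0,0,0]],[0,[0,0,-2],[0,0,0]],[0,[0,0,-3],[0,0,0]],[0,[0,0,-3],[0,0,0]]]'
python3 - <<'E'
from h import *
s=robot.sense();print((w2s(ST,s['tool_pos'])*1e3).round(1))
robot_im=robot.camera("scene");cv2.imwrite("pics/s3.png",cv2.resize(robot_im[150:300,165:355,::-1],None,fx=4,fy=4))
E
```

```text
time_s: 8.23
tool_pos: [0.6755, 0.084, 0.2123]
ee_rot: [[0.909, -0.416, -0.002], [-0.416, -0.909, -0.001], [-0.002, 0.001, -1.0]]
ft_force: [-0.3, 0.8, 0.4]
finger_gap: 0.0002
gripper_force: 0.0
[[ 61.8 110.3 212.3]]
```

View pics/s3.png

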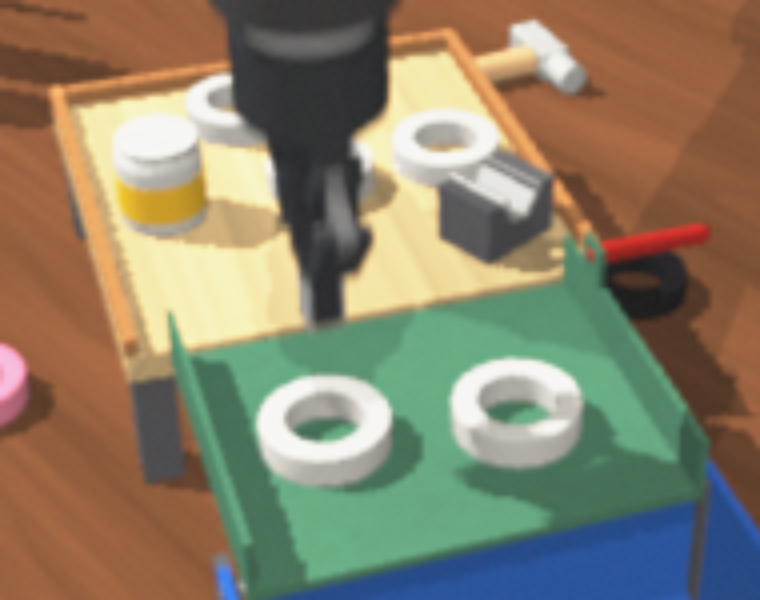

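E is on the pan too at crop (325,425). Next is B.

```bash
python3 -m pendant '[[0,[-0.7,2.8,0],[0,0,0]],[0,[-0.7,2.8,0],[0,0,0]],[0,[-0.7,2.8,0],[0,0,0]],[0,[-0.7,2.8,0],[0,0,0]],[0,[-0.7,2.8,0],[0,0,0]],[0,[-0.7,2.8,0],[0,0,0]],[0,[-0.7,2.8,0],[0,0,0]],[0,[-0.7,2.8,0],[0,0,0]],[0,[-0.7,2.9,0],[0,0,0]],[0,[0,0,1.5],[0,0,0]],[0,[0,0,2],[0,0,0]],[0,[0,0,2],[0,0,0]],[0,[0,0,0],[0,0,0]],[0,[0,0,0],[0,0,0]]]'
python3 - <<'E'
from h import *
s=robot.sense();print((w2s(ST,s['tool_pos'])*1e3).round(1))
E
```

```text
time_s: 9.45
tool_pos: [0.5129, -0.1198, 0.157]
ee_rot: [[0.909, -0.416, -0.001], [-0.416, -0.909, -0.0], [-0.001, 0.001, -1.0]]
ft_force: [0.0, 0.1, 1.1]
finger_gap: -0.0001
gripper_force: 0.0
[[  -1.3 -142.6  157. ]]
```

```bash
python3 -m pendant '[[0,[0,0,0.4],[0,0,0]],[0,[0,0,0.5],[0,0,0]],[0,[0,0,0.5],[0,0,0]],[0,[0,0,0.4],[0,0,0]],[0,[0,0,0],[0,0,0]]]'
python3 -m pendant '[[0,[0,0,0.3],[0,0,0]],[0,[0,0,0.3],[0,0,0]],[0,[0,0,0],[0,0,0]],[0,[0,0,0],[0,0,0]]]'
```

```text
time_s: 9.87
tool_pos: [0.5132, -0.1192, 0.1383]
ee_rot: [[0.909, -0.416, -0.001], [-0.416, -0.909, 0.0], [-0.001, 0.0, -1.0]]
ft_force: [0.4, -0.1, -0.5]
finger_gap: 0.0
gripper_force: 0.0
time_s: 10.2
tool_pos: [0.5134, -0.1194, 0.1331]
ee_rot: [[0.909, -0.416, -0.0], [-0.416, -0.909, -0.0], [-0.0, 0.0, -1.0]]
ft_force: [-0.1, 0.4, 0.2]
finger_gap: -0.0001
gripper_force: 0.0
```

```bash
python3 -m pendant '[[0,[0,-0.7,0],[0,0,0]],[0,[0.1,-1.5,0],[0,0,0]],[0,[0.1,-1.5,0],[0,0,0]],[0,[0.1,-1.5,0],[0,0,0]],[0,[0.1,-1.5,0],[0,0,0]],[0,[0.1,-1.5,0],[0,0,0]],[0,[0.1,-1.5,0],[0,0,0]],[0,[0.1,-1.5,0],[0,0,0]],[0,[0.2,-1.5,0],[0,0,0]],[0,[0.2,-1.5,0],[0,0,0]],[0,[0.2,-1.5,0],[0,0,0]],[0,[0.2,-1.5,0],[0,0,0]],[0,[0.2,-1.5,0],[0,0,0]],[0,[0,-0.8,0],[0,0,0]],[0,[0,-0.5,0],[0,0,0]],[0,[0,0,0],[0,0,0]],[0,[0,0,-2],[0,0,0]],[0,[0,0,-3],[0,0,0]],[0,[0,0,-3],[0,0,0]],[0,[0,0,0],[0,0,0]]]'
python3 - <<'E'
from h import *
s=robot.sense();print((w2s(ST,s['tool_pos'])*1e3).round(1))
c=robot.get_calibration("wrist");robot_im=robot.camera("wrist");cv2.imwrite("pics/w4.png",cv2.resize(robot_im[:,:,::-1],None,fx=1.4,fy=1.4))
print((w2s(ST,wcast([[x/1.4,y/1.4] for x,y in [(300,90)]],.12,c))*1e3).round(1))
E
```

```text
time_s: 11.87
tool_pos: [0.6142, 0.0548, 0.2214]
ee_rot: [[0.909, -0.416, 0.011], [-0.416, -0.909, 0.001], [0.01, -0.006, -1.0]]
ft_force: [0.1, -0.2, 1.1]
finger_gap: -0.0
gripper_force: 0.0
[[ 18.2  58.3 221.4]]
[[133.5  99.3 120. ]]
```

View pics/w4.png

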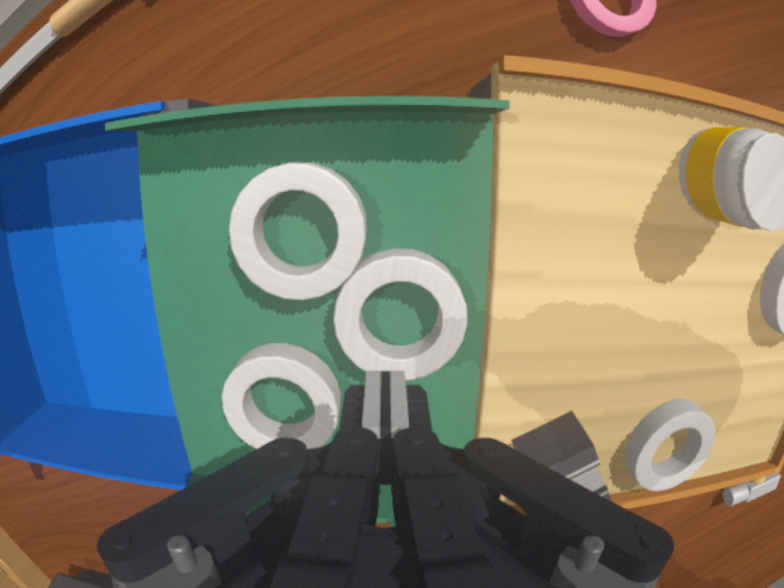

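All three rings are fully on the pan, at (297,230), (400,315) and (280,395) in the picture. Two remain on the board, and the tin and V-block are untouched. Next is the handle.

```bash
python3 -m pendant '[[0,[-2.5,0.2,0],[0,0,0]],[8,[-2.5,0.2,0],[0,0,0]],[8,[-2.5,0.2,0],[0,0,0]],[8,[-2.5,0.2,0],[0,0,0]],[8,[-2.5,0.2,0],[0,0,0]],[8,[-2.5,0.2,0],[0,0,0]],[8,[-2.8,0.1,0],[0,0,0]],[8,[0,0,0],[0,0,0]],[8,[0,0,0],[0,0,0]],[8,[0,0,0],[0,0,0]]]'
python3 - <<'E'
from h import *
s=robot.sense();print((w2s(ST,s['tool_pos'])*1e3).round(1))
a=robot.camera("scene")[150:300,200:350,::-1];b=robot.camera("side")[150:300,220:370,::-1]
cv2.imwrite("pics/g1.png",cv2.resize(np.hstack([a,b]),(800,400),interpolation=cv2.INTER_CUBIC))
E
```

```text
time_s: 12.75
tool_pos: [0.4449, 0.1175, 0.2132]
ee_rot: [[0.91, -0.416, 0.0], [-0.416, -0.91, 0.0], [0.0, -0.0, -1.0]]
ft_force: [-0.0, -0.7, 0.3]
finger_gap: 0.08
gripper_force: 0.0
[[-161.9   44.8  213.2]]
```

View pics/g1.png

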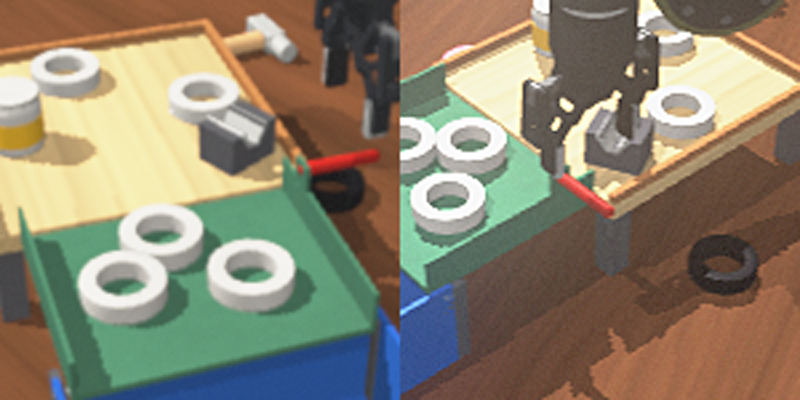

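The fingers straddle the red handle (scene 340,160; side 583,192). Descend and close.

```bash
python3 -m pendant '[[8,[0,0,1.5],[0,0,0]],[8,[0,0,1.5],[0,0,0]],[8,[0,0,1.5],[0,0,0]],[8,[0,0,1.2],[0,0,0]],[8,[0,0,0.5],[0,0,0]],[8,[0,0,0],[0,0,0]],[4,[0,0,0],[0,0,0]],[2.5,[0,0,0],[0,0,0]],[2,[0,0,0],[0,0,0]],[1.6,[0,0,0],[0,0,0]],[1.2,[0,0,0],[0,0,0]],[1,[0,0,0],[0,0,0]],[0.8,[0,0,0],[0,0,0]],[0.8,[0,0,0],[0,0,0]],[0.8,[0,0,0],[0,0,0]]]'
python3 - <<'E'
from h import *
s=robot.sense();print((w2s(ST,s['tool_pos'])*1e3).round(1))
r,a0=np.hypot(145,57),np.arctan2(57,145)
for t in np.arange(0,1.01,.1): print(round(t,1),-(r*np.cos(a0+t)-145).round(1),(r*np.sin(a0+t)-57).round(1))
E
```

```text
time_s: 14.1
tool_pos: [0.4443, 0.1164, 0.1518]
ee_rot: [[0.909, -0.416, -0.001], [-0.416, -0.909, -0.003], [-0.0, 0.003, -1.0]]
ft_force: [-4.4, -4.8, 3.2]
finger_gap: 0.0101
gripper_force: 58.4
[[-161.9   43.6  151.8]]
0.0 -0.0 0.0
0.1 6.4 14.2
0.2 14.2 27.7
0.3 23.3 40.3
0.4 33.6 52.0
0.5 45.1 62.5
0.6 57.5 71.9
0.7 70.8 80.0
0.8 84.9 86.7
0.9 99.5 92.0
1.0 114.6 95.8
```

```bash
python3 -m pendant '[[0.8,[0,-0.3,-0.71],[0,0,0]],[0.8,[0,-0.34,-0.71],[0,0,0]],[0.8,[0,-0.38,-0.68],[0,0,0]],[0.8,[0,-0.4,-0.67],[0,0,0]],[0.8,[0,-0.44,-0.64],[0,0,0]],[0.8,[0,-0.47,-0.62],[0,0,0]],[0.8,[0,-0.5,-0.6],[0,0,0]],[0.8,[0,-0.53,-0.57],[0,0,0]],[0.8,[0,-0.56,-0.54],[0,0,0]],[0.8,[0,-0.59,-0.51],[0,0,0]],[0.8,[0,-0.61,-0.48],[0,0,0]],[0.8,[0,-0.63,-0.46],[0,0,0]],[0.8,[0,0,0],[0,0,0]],[0.8,[0,0,0],[0,0,0]]]'
python3 - <<'E'
from h import *
s=robot.sense();print((w2s(ST,s['tool_pos'])*1e3).round(1))
a=robot.camera("scene")[150:350,200:400,::-1];b=robot.camera("side")[100:300,120:320,::-1]
cv2.imwrite("pics/g2.png",cv2.resize(np.hstack([a,b]),(800,400),interpolation=cv2.INTER_CUBIC))
E
```

```text
time_s: 15.27
tool_pos: [0.4674, 0.1672, 0.2255]
ee_rot: [[0.909, -0.416, -0.003], [-0.416, -0.909, -0.006], [-0.0, 0.007, -1.0]]
ft_force: [-13.4, -10.4, 12.7]
finger_gap: 0.0097
gripper_force: 59.2
[[-162.1   99.4  225.5]]
```

```bash
python3 -m pendant '[[0.8,[0,-0.66,-0.42],[0,0,0]],[0.8,[0,-0.67,-0.39],[0,0,0]],[0.8,[0,-0.7,-0.35],[0,0,0]],[0.8,[0,-0.71,-0.32],[0,0,0]],[0.8,[0,-0.73,-0.28],[0,0,0]],[0.8,[0,-0.73,-0.25],[0,0,0]],[0.8,[0,-0.75,-0.2],[0,0,0]],[0.8,[0,-0.76,-0.18],[0,0,0]],[0.8,[0,0,0],[0,0,0]],[0.8,[0,0,0],[0,0,0]],[0.8,[0,0,0],[0,0,0]],[0.8,[0,0,0],[0,0,0]],[0.8,[0,0,0],[0,0,0]]]'
cat > rings.py <<'E'
from h import *
s=robot.sense();print((w2s(ST,s['tool_pos'])*1e3).round(1))
for n in("scene","side"):
    im=robot.camera(n);hsv=cv2.cvtColor(im,cv2.COLOR_RGB2HSV)
    m=((hsv[...,1]<35)&(hsv[...,2]>125)).astype(np.uint8)
    k,_,st,ce=cv2.connectedComponentsWithStats(m)
    for i in range(1,k):
        if st[i,4]<40 or st[i,4]>900: continue
        zs=[.026,.12];q=[(w2s(ST,onplane(n,ce[i],z))[0,:2]*1e3).round().tolist() for z in zs]
        if any(abs(u)<170 and -340<v<450 for u,v in q): print(n,st[i,4],ce[i].round(),"tote-floor",q[0],"board",q[1])
E
python3 rings.py
```

```text
time_s: 16.45
tool_pos: [0.4918, 0.2211, 0.2503]
ee_rot: [[0.91, -0.415, 0.001], [-0.415, -0.91, -0.001], [0.001, 0.0, -1.0]]
ft_force: [-11.1, -1.6, 12.8]
finger_gap: 0.0101
gripper_force: 62.3
[[-162.3  158.6  250.3]]
scene 711 [214. 182.] tote-floor [44.0, -363.0] board [68.0, -205.0]
scene 382 [276. 186.] tote-floor [-131.0, -284.0] board [-84.0, -135.0]
scene 716 [265. 325.] tote-floor [59.0, 237.0] board [81.0, 317.0]
side 61 [273. 156.] tote-floor [250.0, -244.0] board [135.0, -148.0]
side 41 [251. 159.] tote-floor [288.0, -174.0] board [169.0, -87.0]
side 193 [322. 164.] tote-floor [104.0, -338.0] board [6.0, -232.0]
side 64 [339. 175.] tote-floor [20.0, -333.0] board [-70.0, -228.0]
side 319 [162. 199.] tote-floor [285.0, 172.0] board [167.0, 221.0]
```

```bash
cat > tote.py <<'E'
from h import *
for n,(r0,r1,c0,c1) in dict(scene=(220,400,200,410),side=(150,335,85,300)).items():
    im=robot.camera(n);hsv=cv2.cvtColor(im,cv2.COLOR_RGB2HSV);H,S,V=[hsv[...,i].astype(int) for i in range(3)]
    m=((S<70)&(V>70)).astype(np.uint8)
    z=np.zeros_like(m);z[r0:r1,c0:c1]=m[r0:r1,c0:c1]
    k,l,st,ce=cv2.connectedComponentsWithStats(z)
    for i in range(1,k):
        if st[i,4]<30: continue
        ring=cv2.dilate((l==i).astype(np.uint8),np.ones((5,5)))-(l==i)
        h=H[(ring>0)&(S>80)];print(n,st[i].tolist(),ce[i].round(),"green",((h>60)&(h<95)).sum(),"blue",((h>100)&(h<125)).sum(),"V",V[l==i].mean().round(),"tote",(w2s(ST,onplane(n,ce[i],.02))[0,:2]*1e3).round())
E
python3 tote.py
```

```text
scene [205, 220, 9, 16, 68] [209. 227.] green 0 blue 0 V 247.0 tote [ 102. -142.]
scene [200, 244, 11, 27, 245] [205. 257.] green 0 blue 0 V 80.0 tote [136. -21.]
scene [288, 285, 50, 48, 1388] [312. 309.] green 46 blue 456 V 196.0 tote [-53. 220.]
scene [219, 296, 4, 31, 33] [220. 310.] green 0 blue 75 V 121.0 tote [135. 163.]
scene [248, 310, 34, 32, 763] [264. 325.] green 0 blue 361 V 180.0 tote [ 58. 232.]
side [85, 150, 130, 90, 7490] [137. 184.] green 31 blue 184 V 207.0 tote [419. 192.]
side [222, 150, 65, 114, 2447] [251. 190.] green 42 blue 53 V 92.0 tote [153. -69.]
side [275, 150, 25, 16, 241] [290. 155.] green 0 blue 0 V 92.0 tote [ 224. -298.]
side [265, 167, 35, 58, 1011] [287. 195.] green 0 blue 0 V 226.0 tote [  57. -139.]
side [118, 212, 24, 19, 71] [130. 221.] green 0 blue 1 V 251.0 tote [261. 294.]
side [293, 229, 7, 25, 146] [296. 241.] green 0 blue 0 V 92.0 tote [-118.  -18.]
side [85, 233, 11, 22, 127] [ 88. 244.] green 0 blue 62 V 218.0 tote [243. 426.]
side [174, 238, 34, 42, 738] [191. 257.] green 0 blue 369 V 196.0 tote [ 18. 237.]
side [203, 244, 16, 27, 316] [210. 257.] green 17 blue 138 V 196.0 tote [-16. 198.]
side [85, 250, 14, 20, 132] [ 91. 259.] green 0 blue 30 V 212.0 tote [183. 444.]
side [238, 254, 8, 32, 136] [243. 268.] green 0 blue 74 V 85.0 tote [-105.  158.]
```

```bash
python3 -m pendant '[[0.8,[0,0.76,0.18],[0,0,0]],[0.8,[0,0.75,0.2],[0,0,0]],[0.8,[0,0.73,0.25],[0,0,0]],[0.8,[0,0.73,0.28],[0,0,0]],[0.8,[0,0.71,0.32],[0,0,0]],[0.8,[0,0.7,0.35],[0,0,0]],[0.8,[0,0.67,0.39],[0,0,0]],[0.8,[0,0.66,0.42],[0,0,0]],[0.8,[0,0.63,0.46],[0,0,0]],[0.8,[0,0.61,0.48],[0,0,0]],[0.8,[0,0,0],[0,0,0]],[0.8,[0,0,0],[0,0,0]]]'
python3 tote.py
```

```text
time_s: 17.65
tool_pos: [0.4629, 0.1573, 0.2145]
ee_rot: [[0.909, -0.416, -0.001], [-0.416, -0.909, -0.002], [-0.0, 0.002, -1.0]]
ft_force: [-4.8, -4.2, 3.1]
finger_gap: 0.0099
gripper_force: 64.9
scene [200, 244, 11, 27, 245] [205. 257.] green 0 blue 0 V 81.0 tote [136. -21.]
scene [337, 280, 4, 20, 35] [339. 290.] green 0 blue 97 V 78.0 tote [-132.  184.]
scene [286, 287, 51, 46, 1371] [311. 309.] green 7 blue 496 V 197.0 tote [-51. 220.]
scene [219, 296, 4, 31, 33] [220. 310.] green 0 blue 75 V 122.0 tote [135. 163.]
scene [248, 310, 35, 32, 770] [265. 325.] green 0 blue 367 V 187.0 tote [ 57. 232.]
side [85, 150, 119, 91, 6035] [126. 182.] green 0 blue 68 V 225.0 tote [449. 215.]
side [225, 150, 75, 136, 2950] [273. 192.] green 250 blue 107 V 105.0 tote [  98. -115.]
side [197, 154, 18, 13, 47] [206. 160.] green 0 blue 0 V 252.0 tote [391. -56.]
side [171, 154, 59, 79, 1163] [202. 186.] green 55 blue 107 V 116.0 tote [271.  38.]
side [188, 156, 15, 15, 40] [195. 163.] green 0 blue 0 V 252.0 tote [400. -18.]
side [143, 169, 58, 50, 616] [170. 193.] green 0 blue 12 V 209.0 tote [303. 135.]
side [118, 212, 24, 19, 71] [129. 221.] green 0 blue 2 V 251.0 tote [261. 295.]
side [293, 229, 7, 25, 150] [296. 241.] green 0 blue 0 V 84.0 tote [-118.  -18.]
side [85, 233, 11, 22, 127] [ 88. 244.] green 0 blue 62 V 219.0 tote [243. 426.]
side [174, 238, 44, 42, 1046] [196. 257.] green 15 blue 440 V 199.0 tote [  8. 226.]
side [85, 250, 14, 20, 131] [ 91. 259.] green 0 blue 31 V 213.0 tote [183. 444.]
```

```bash
python3 -m pendant '[[0.8,[0,0.59,0.51],[0,0,0]],[0.8,[0,0.56,0.54],[0,0,0]],[0.8,[0,0.53,0.57],[0,0,0]],[0.8,[0,0.5,0.6],[0,0,0]],[0.8,[0,0.47,0.62],[0,0,0]],[0.8,[0,0.44,0.64],[0,0,0]],[0.8,[0,0.4,0.67],[0,0,0]],[0.8,[0,0.38,0.68],[0,0,0]],[0.8,[0,0.34,0.71],[0,0,0]],[0.8,[0,0.3,0.6],[0,0,0]],[0.8,[0,0,0.1],[0,0,0]],[0.8,[0,0,0],[0,0,0]],[0.8,[0,0,0],[0,0,0]]]'
```

```text
time_s: 18.83
tool_pos: [0.4446, 0.1169, 0.1508]
ee_rot: [[0.909, -0.416, -0.001], [-0.416, -0.909, -0.002], [-0.0, 0.002, -1.0]]
ft_force: [-1.6, -5.4, 0.5]
finger_gap: 0.0096
gripper_force: 68.7
```

Level (z back to 0.151). Open, rise and back off.

```bash
python3 -m pendant '[[1.5,[0,0,0],[0,0,0]],[3,[0,0,0],[0,0,0]],[5,[0,0,0],[0,0,0]],[5,[0,0,0],[0,0,0]],[5,[0,0,-1],[0,0,0]],[5,[0,0,-2],[0,0,0]],[5,[0,0,-3],[0,0,0]],[5,[0,0,-3],[0,0,0]],[5,[0,0,-3],[0,0,0]],[5,[-1.5,0,-3],[0,0,0]],[5,[-1.5,0,-2],[0,0,0]],[5,[0,0,0],[0,0,0]],[5,[0,0,0],[0,0,0]]]'
python3 tote.py; python3 rings.py
python3 - <<'E'
from h import *
# handle red pixels: compare with first picture for levelness
for n in("scene","side"):
    for im in(cv2.imread(f"pics/{n}0.png"),robot.camera(n)[:,:,::-1].copy()):
        h=cv2.cvtColor(im,cv2.COLOR_BGR2HSV);m=((h[...,0]<5)|(h[...,0]>174))&(h[...,1]>180)&(h[...,2]>120)
        ys,xs=np.nonzero(m);print(n,len(xs),xs.mean(),ys.mean())
E
```

```text
time_s: 19.92
tool_pos: [0.4176, 0.1307, 0.3236]
ee_rot: [[0.91, -0.415, 0.003], [-0.415, -0.91, 0.003], [0.002, -0.004, -1.0]]
ft_force: [1.1, 1.0, -0.4]
finger_gap: 0.0502
gripper_force: 0.0
scene [245, 220, 19, 9, 121] [254. 223.] green 0 blue 0 V 246.0 tote [ -17. -122.]
scene [200, 240, 11, 31, 249] [205. 257.] green 29 blue 0 V 76.0 tote [136. -22.]
scene [286, 287, 51, 46, 1381] [311. 309.] green 0 blue 515 V 186.0 tote [-51. 220.]
scene [219, 296, 4, 30, 32] [220. 310.] green 0 blue 74 V 112.0 tote [135. 161.]
scene [248, 310, 35, 32, 775] [265. 325.] green 0 blue 363 V 178.0 tote [ 57. 232.]
side [85, 150, 119, 91, 6033] [126. 182.] green 0 blue 68 V 224.0 tote [449. 215.]
side [175, 150, 125, 83, 3302] [254. 187.] green 183 blue 109 V 179.0 tote [156. -86.]
side [197, 154, 18, 14, 45] [205. 160.] green 0 blue 0 V 252.0 tote [391. -54.]
side [188, 156, 15, 15, 40] [195. 163.] green 0 blue 0 V 252.0 tote [400. -18.]
side [143, 169, 58, 50, 607] [170. 193.] green 0 blue 10 V 210.0 tote [303. 135.]
side [118, 212, 24, 19, 70] [129. 221.] green 0 blue 2 V 251.0 tote [261. 295.]

[... 349 characters left out ...]
 20, 133] [ 91. 259.] green 0 blue 31 V 212.0 tote [183. 444.]
[[-192.1   45.   320.9]]
scene 692 [214. 182.] tote-floor [43.0, -362.0] board [67.0, -204.0]
scene 537 [280. 189.] tote-floor [-137.0, -259.0] board [-89.0, -114.0]
scene 719 [265. 325.] tote-floor [59.0, 237.0] board [81.0, 317.0]
side 58 [282. 146.] tote-floor [279.0, -312.0] board [161.0, -209.0]
side 78 [273. 154.] tote-floor [262.0, -252.0] board [146.0, -156.0]
side 191 [323. 163.] tote-floor [107.0, -346.0] board [8.0, -239.0]
side 138 [259. 180.] tote-floor [171.0, -119.0] board [65.0, -37.0]
scene 123 328.7967479674797 209.8861788617886
scene 126 328.6666666666667 209.72222222222223
side 2 295.0 225.0
side 5 289.8 223.0
```

```bash
python3 - <<'E'
from h import *
for n,(r,c) in dict(scene=(slice(168,240,3),slice(180,310,3)),side=(slice(150,225,3),slice(240,350,3))).items():
    im=robot.camera(n);h=cv2.cvtColor(im,cv2.COLOR_RGB2HSV);S,V,H=h[...,1],h[...,2],h[...,0]
    ch=np.full(S.shape,' ');ch[(H>10)&(H<35)&(S>=50)]='.';ch[(S<50)&(V>120)]='#';ch[(V<=120)]='d';ch[(H>60)&(H<95)&(S>70)]='g'
    print(n);print('\n'.join(''.join(x) for x in ch[r,c]))
E
```

```text
scene
dddddd........###.......................####
...........########..................ddd. ##
...........########.........................
...........###..###............##...........
......#############..........#######........
.....##############.........#########.......
.....#######................###...###.......
.....#######................#########d .....
.....#######................###########d....
......#####...................##########d.dd
................................ddd#####d..d
.d..............................ddddd###dd..
.d..............................dddddd#dd.d.
. .....####.....................ddddddddd...
.................................dddddd... .
...................................ddd.... g
..........................................gg
..........................................gg
....................................... gggg
. ...............................  ggggggggg
......... ..................  gggggggggggggg
......... ............. gggggggggggggggggggg
.................. ggggggggggggggggggggggggg
..........g.. gggggggggggggggggggggggggggggg
side
 . ......
[... 240 characters left out ...]
#.dd#####.#####.
.....#.###..##.dddd###.dd......##.###
...########.....dd#####.d....##.####.
.##########.....dd###################
##########.#....dd##################.
.#######.########d#############.###..
g.######################.#########...
gg..##################.##########..#.
ggg .###############.###.##....##...#
ggggg.###########.###.###########.#..
gggggg.#########################.....
gggggggg.######..d######d..####......
ggggggggg.###.##.dd###d#d........... 
gggggggggg .####.dd##dddd..#......ddd
ggggggggggg .##..ddddddd.........dddd
gggggggggg gg g## ..dddd.......dddddd
ggggggggggggd  .gd...........dddddddd
gggggggggggg d   d..#.......ddddddddd
gggggggggggg dd   ........ddddddddddd
```

```bash
python3 -c "
from bench import robot
print(robot.job_done())"
```

```text
the job is handed in; nothing more can be done
None
```

I handed the job in at about 20 s of the 72 s; no verdict came back. By image masks, three rings are in the tote and two on the board, the pan is level, the tin and V-block look unmoved, and the hammer was never approached (not re-measured).

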